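Clamp a freshly glued card stand

ROBOT

A 7-joint arm with a two-finger parallel gripper is mounted at the origin on a cart in front of the work surface, level with it; the furniture and walls round the work are solid. World frame = base frame: x ahead of the robot, y to its left, z up, the work surface at z = 0. Lengths are in m, angles in rad, forces in N, time in s.
With the tool pointing down it reaches from about 0.4 to 0.85 m from the base axis. Payload 4.5 kg.
Tool frame: the origin (TCP) lies midway between the tips of the shut fingers; the grasp point (between the pads) lies 19 mm behind it; z points along the fingers, x is the direction in which the jaws open and shut, and the axes are right-handed (so a half turn about z gives the same grasp; the last joint's range is limited). The gripper opens to 85 mm and grips with 20 to 120 N. Pads are 22 mm wide; open, the fingers measure 114 mm over their backs; the gripper's body (76 mm by 85 mm) begins 54 mm behind the grasp point. The pads swing forward as they close: fully open they stand 13 mm farther back than shut.
Start: joints at [1.2, 0.689, -0.195, 1.565, 0.157, 0.902, -0.215], TCP at [0.246, -0.575, 0.231] pointing down, gripper open.
Joint ranges: [-3.01, 3.01], [-0.46, 2.08], [-1.47, 1.51], [0.13, 2.56], [-1, 4.14], [0.04, 2.09], [-2.66, 2.66]. Speed limits (rad/s): [2.57, 2.57, 3.14, 3.14, 3.14, 3.14, 3.14].

INTERFACE

Orientations are given as a rotation vector (axis times angle).
In Python, from rig import env gives the robot as it stands.
- The arm moves only by the tool arm_command, never from a script. Its argument "deltas" is a list of rows, each a list of 3 entries, a list of its own where there are three numbers: the finger opening in mm, from 0 to 85.4, then the shift along the tool's x, y, z in mm, then the turn, a rotation vector about the tool's x, y, z in units of 6 degrees (1.0 is 6 degrees). In form: [[fingers, [x, y, z], [wx, wy, wz]], ...]. A call has 1 to 5 rows; each row is the pose to reach, as a shift and turn from the pose measured when the call began, along the tool's axes at that moment; what a row does not reach only later rows make up. A row lasts 1/12 s, in which the tool goes at most 41.7 mm and 7.16 degrees, less where a joint would pass 70% of its speed; a pose out of reach is approached as far as the arm can. A call with a gripper value outside its range is refused whole. The fingers move at their own pace and stop on an object; "grip_force" is the grip in N (left out, the last holds). Time passes only in rows, so rows that repeat a pose let the fingers close. It gives the time, the measured TCP pose, the force and the opening at its end, in the units of the state.
- env.get_state(): the state, without advancing time (a new reading comes with each control period).
- env.grab_frame(name): name is "side" or "top" or "wrist"; returns the picture (420x560x3 uint8, blue, green, red); there is no depth.
- env.calibration(name): a dict with "fx", "fy", "cx", "cy" (pixels), "R" (3x3) and "t" (3): a world point X has camera coordinates R X + t. Camera axes: x right, y down, z forward; pixel columns grow to the right and rows downward; lengths in m; the calibration is good to about 2 mm. A picture is of the moment at which its call begins: read the wrist's pose just before it. calibration takes no time and is no camera call; for the wrist camera it gives the pose at the moment of the call.
- env.job_done(): hands the job in, once; it reports no verdict.
The state is a dict: "clock": time; "joint_pos": joint angles; "qd": joint speeds; "effort": joint torques, N m; "tcp_pos": TCP position; "eef_rot": TCP orientation; "ft_force": force on the tool from outside, world axes, zero at the start; "wrist_torque": the same for the moment, N m; "width": finger opening in m.
Only numpy, scipy, OpenCV 4.12 (cv2) and the standard library are available. Lean on these libraries where they do the work, as an engineer would, in place of code of your own. Each camera call takes 0.05 s, during which the arm holds its last target. There are 200 camera calls.

TASK

The little wooden card stand on the bench clamp has just been glued. Press down the small lever on top of the clamp's head to engage the ratchet, then pump the upright trigger towards the hand grip behind it, moving the jaw by the trigger only, until the jaw's sprung pad presses on the stand and its plunger is pushed about half-way into its sleeve (the dark ring at the sleeve's mouth); never drive the plunger right in, and leave the stand and the things around alone. The clamp holds this pressure only while the trigger is held, so the job ends holding: finish with the trigger still squeezed in the fingers.

Things in the scene. Friction and masses are not known exactly. Their poses are not given: they have to be found in the camera images.
- clamp: Bench clamp screwed to the counter, aluminium and dark steel. Origin: on the counter surface under it, z up, x along it the way the jaw advances (head to fixed jaw, roughly to the robot's right). In mm here: base plate x -140..156, y +-32, 10 thick; head x -130..-30, y +-23, top z 86; fixed jaw's rubber face x 125; push bar along x at z 34, sticking out behind the head.
- handle_grip (a point): Middle of the fixed hand grip, an upright black post 12 mm thick along clamp x, 24 mm wide, rising from the head's top (86 mm) to 166 mm above the counter; this point is 140 mm up, at clamp x -110 mm.
- trigger_grip (a point): Where fingers push the trigger, an upright black bar 10 x 22 mm on the fixed-jaw side of the hand grip, 65 mm above its pivot; top 155 mm above the counter. In the clamp frame this point is at x -82, z 138 mm at rest, x -96, z 140 fully squeezed. Outside width over grip and trigger here: 39 mm at rest, 25 fully squeezed.
- trigger (a joint): Trigger angle: 0 = at rest, leaning to the fixed jaw; 0.22 = fully squeezed, upright. Sprung back (2 to 3 N at the grip point, plus brake and pad force). With the ratchet engaged a full squeeze moves the bar 12 mm (two 6 mm teeth); after up to 6 mm of idle motion the bar follows at 0.065 m/rad. Let it right back to take new teeth. With the lever raised it moves nothing.
- ratchet_lever (a joint): Small steel lever on top of the head: 0 = down, level along the clamp (ratchet engaged; below 0.12 counts), 0.75 to 1.0 = raised at the start (ratchet disengaged). It stays where it is left; moving it takes about 1 N at its tip.
- lever_tip (a point): Centre of the round cross bar (15 mm diameter, 20 mm long across the clamp) at the free end of the ratchet lever, 60 mm from its pivot at clamp x -46, z 97 mm. With the lever down the tip is at clamp x +14, z 97 mm, 40 mm above the jaw.
- jaw_bar (a joint): Advance of the toothed push bar with its jaw (m), 0 = fully back. A 2.5 N brake holds it between strokes: it slides back if the pad presses harder and the trigger is let go.
- pad_plunger (a joint): How far the jaw's sprung plunger is pushed into its sleeve (m): 0 = free, 0.018 = right in. Spring 0.8 N per mm. Plunger 18 mm diameter, with a dark ring that reaches the sleeve's mouth at about half-way; round rubber pad of 32 mm diameter.
- pad_face (a point): Centre of the pad's front face; with the bar fully back and the spring free it is at clamp x +26, z 34 mm.
- stand_center (a point): Centre of the loose glued wooden card stand, 50 mm along the clamp, 70 across, 44 high, slot along its top; it stands on the base plate between pad and fixed jaw, up to 6 mm short of the fixed jaw. The pad meets it 25 mm before this centre and then pushes it (1 to 2 N) up to the fixed jaw.
- card_stand: The same card stand, origin at the centre of its underside.
- tape_roll: Bystander: roll of tape, 96 mm across, 25 mm high, flat on the counter to the left; origin under its centre.
- wood_stamp: Bystander: wooden hand stamp, 26 x 38 x 70 mm, to the right; origin under its centre.
- desk_bell: Bystander: desk bell, 84 mm across, 58 mm high, behind the clamp to the right; origin under its centre.
- coasters: Bystander: stack of round coasters, 71 mm across, 19 mm high, behind the clamp to the right; origin under its centre.

How it is judged:
By the outcome, as a careful person would: the job done as asked, in the order asked, and still so for the second after the job is handed in, while the arm keeps its last pose, push and grip.
It also fails if it takes over 64 s, if anything falls off the work surface, if the arm or the gripper's body presses on something with over 40 N, if the wrist force passes 120 N, or if a joint passes its speed limit or range.

## Working session

There is one attempt and no reset: what is moved stays moved. The work goes in short steps, Python scripts to look and compute and a tool call to move; the robot and the scene stay as the last step left them, time stands still between calls to the robot, and variables do not carry over. Pictures are saved under pics/ and viewed, about 8 in all and at most 12, crops included, and the job is handed in when it is done.

Besides the shell and the picture viewer there is one more tool, called after ">>>" as name([rows], argument=value, ...), one row to a line, values as JSON. arm_command: Moves the arm, as the interface text tells. Its arguments: {"type":"object","properties":{"deltas":{"type":"array","items":{"type":"array"}},"grip_force":{"type":"number"}},"required":["deltas"]}

```bash
mkdir -p pics; ls; python3 - <<'E'
from rig import env
import cv2,numpy as np
s=env.get_state();print(s)
ims=[]
for n in("side","top"):
    im=env.grab_frame(n);cv2.imwrite(f"pics/{n}0.png",im)
    c=env.calibration(n);print(n,{k:np.round(v,4).tolist() for k,v in c.items()})
E
```

```text
pics
{'clock': 0.0, 'joint_pos': array([ 1.19980202,  0.68998626, -0.19452043,  1.56638084,  0.15730794,
        0.90248006, -0.21512962]), 'qd': array([-0.00167717, -0.00102948, -0.00055055,  0.00124785, -0.00068964,
       -0.00047257, -0.00059218]), 'effort': array([ 1.14797847e-03, -5.39609993e+01, -1.26585804e+00, -1.58543569e+01,
        9.14907694e-03,  9.40032536e-03, -4.37627790e-06]), 'tcp_pos': array([ 0.24583747, -0.5739003 ,  0.23047298]), 'eef_rot': array([-2.62194708e+00,  1.72895499e+00,  2.55123482e-03]), 'ft_force': array([-0.24518772,  0.31187632,  0.8097757 ]), 'wrist_torque': array([-0.00024883,  0.02870963,  0.03303901]), 'width': 0.08551635362514995}
side {'fx': 433.522, 'fy': 433.522, 'cx': 281.7166, 'cy': 210.5206, 'R': [[0.9732, -0.229, -0.0191], [-0.1648, -0.6375, -0.7526], [0.1602, 0.7356, -0.6582]], 't': [-0.5264, 0.2083, 1.0769]}
top {'fx': 534.0816, 'fy': 534.0816, 'cx': 277.1142, 'cy': 214.6957, 'R': [[0.1166, -0.9931, -0.0112], [-0.8495, -0.0939, -0.5191], [0.5145, 0.07, -0.8546]], 't': [-0.0157, 0.5095, 1.332]}
```

View pics/side0.png

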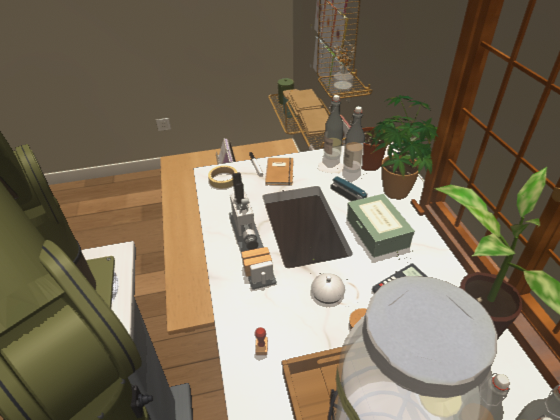

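View pics/top0.png

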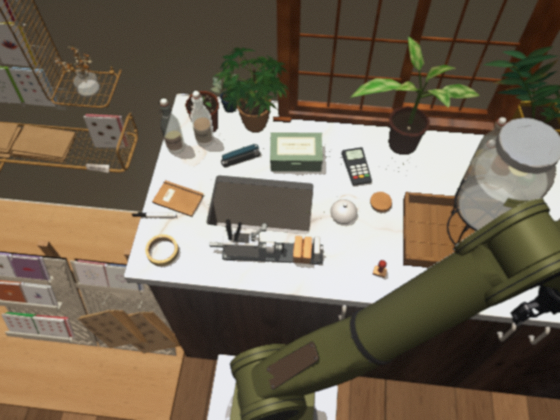

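The side view shows the clamp at about (232–275, 170–288), with the black grip at (238, 185) and the stand at (257, 262). In the top view it spans (210–325, 220–265). I'll enlarge both.

```bash
python3 - <<'E'
import cv2,numpy as np
a=cv2.imread("pics/side0.png")[160:295,215:295];b=cv2.imread("pics/top0.png")[212:272,205:335]
a=cv2.resize(a,None,fx=4.4,fy=4.4,interpolation=cv2.INTER_CUBIC);b=cv2.resize(b,None,fx=3.4,fy=3.4,interpolation=cv2.INTER_CUBIC)
o=np.zeros((600,800,3),np.uint8);o[:a.shape[0],:a.shape[1]]=a;o[:b.shape[0],354:354+b.shape[1]]=b
cv2.imwrite("pics/c0.png",o);print(a.shape,b.shape)
E
```

```text
(594, 352, 3) (204, 442, 3)
```

View pics/c0.png

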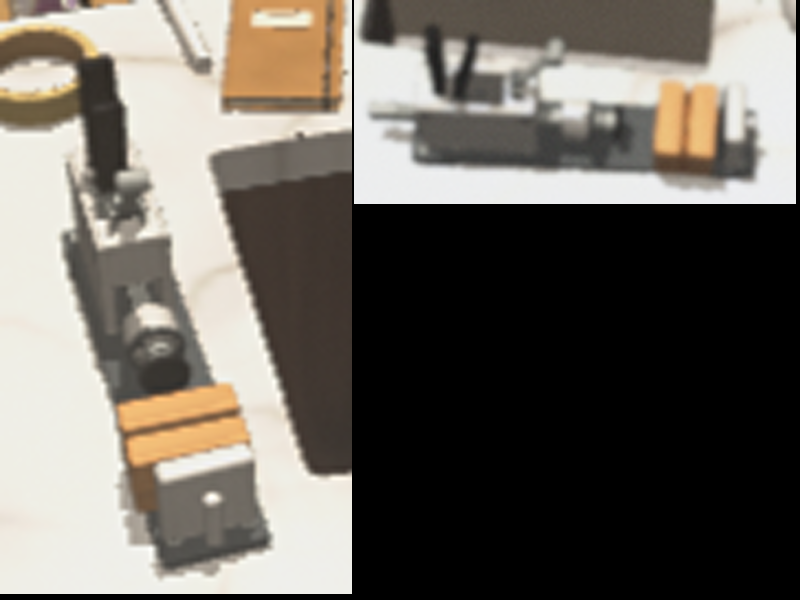

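The enlarged views give the base plate corners: side (270,545), (160,562) and (65,235); top (757,178) and (413,163), all in crop pixels. They also show the grip top, the trigger top and the raised lever tip at side (132,182), top (555,45). I'll cast these onto their known heights.

```bash
cat > h.py <<'E'
from rig import env
import numpy as np
from scipy.spatial.transform import Rotation as R
def ray(c,px):
    d=c["R"].T@np.array([(px[0]-c["cx"])/c["fx"],(px[1]-c["cy"])/c["fy"],1]);return -c["R"].T@c["t"],d/np.linalg.norm(d)
def onz(c,px,z):
    o,d=ray(c,px);return o+d*(z-o[2])/d[2]
def tri(c1,p1,c2,p2):
    (o1,d1),(o2,d2)=ray(c1,p1),ray(c2,p2)
    s=np.linalg.lstsq(np.c_[d1,-d2],o2-o1,rcond=None)[0]
    a,b=o1+s[0]*d1,o2+s[1]*d2;return (a+b)/2,np.linalg.norm(a-b)
def proj(c,X):
    p=c["R"]@X+c["t"];return c["fx"]*p[0]/p[2]+c["cx"],c["fy"]*p[1]/p[2]+c["cy"]
E
python3 - <<'E'
from h import *
S,T=env.calibration("side"),env.calibration("top")
sp=lambda u,v:(215+(u+.5)/4.4-.5,160+(v+.5)/4.4-.5)
tp=lambda u,v:(205+(u-353.5)/3.4-.5,212+(v+.5)/3.4-.5)
C=[(S,sp(270,543),156,32,10),(S,sp(160,560),156,-32,10),(S,sp(65,235),-140,-32,10),
(T,tp(757,176),156,-32,10),(T,tp(413,161),-140,-32,10),(T,tp(433,29),-110,0,166),(T,tp(475,40),-79,0,155),(S,sp(97,62),-110,0,166)]
W=np.array([onz(c,p,z/1e3)[:2] for c,p,x,y,z in C]);L=np.array([(x,y) for *_,x,y,z in C])/1e3
w,l=W-W.mean(0),L-L.mean(0)
yaw=np.arctan2((l[:,0]*w[:,1]-l[:,1]*w[:,0]).sum(),(l*w).sum());r=R.from_euler('z',yaw).as_matrix()[:2,:2]
o=W.mean(0)-r@L.mean(0);print(o,np.degrees(yaw));print(np.round((W-o)@r*1e3-L*1e3,1))
X,e=tri(S,sp(132,182),T,tp(555,45));print("lever",X,e,(X[:2]-o)@r)
for n,q in dict(hg=(-110,0),tr=(-82,0),lt0=(-46,0),lt1=(14,0)).items(): print(n,o+r@np.array(q)/1e3)
W2=onz(S,sp(132,182),.148);print((W2[:2]-o)@r)
c=env.calibration("wrist");print(c);s=env.get_state();print(R.from_rotvec(s["eef_rot"]).as_matrix().round(3))
E
```

```text
[0.46442706 0.05812932] -87.28798658231374
[[ 1.9 -0.5]
 [-4.3  1.1]
 [ 3.6  1.6]
 [-0.9 -0.9]
 [ 1.3 -5.5]
 [-2.1  3. ]
 [-0.2  1.4]
 [ 0.7 -0.1]]
lever [0.46553753 0.07306357 0.14800947] 0.005430108621941588 [-0.01486498  0.00181585]
hg [0.45922231 0.16800612]
tr [0.46054715 0.14003748]
lt0 [0.46225052 0.1040778 ]
lt1 [0.46508948 0.044145  ]
[-0.01247924 -0.00065007]
{'fx': 336.68482694238355, 'fy': 336.68482694238355, 'cx': 274.22887949382675, 'cy': 203.93946450645458, 'R': array([[ 0.39434437, -0.91896113, -0.00171999],
       [-0.87570533, -0.37634862,  0.30249278],
       [-0.27862642, -0.11778012, -0.95315012]]), 't': array([-0.62498064, -0.04033847,  0.38168101])}
[[ 0.394 -0.919 -0.001]
 [-0.919 -0.394  0.001]
 [-0.002  0.    -1.   ]]
```

```bash
cat >> h.py <<'E'
O=np.array([0.4644,0.0581]);YAW=np.radians(-87.29)
RC=R.from_euler('z',YAW).as_matrix()
def cw(x,y,z): return RC@np.array([x,y,z])/1e3+[O[0],O[1],0]
def go(p,yaw=YAW):
    "delta to world TCP p, tool down, tool x along yaw: mm and 6 deg units"
    s=env.get_state();A=R.from_rotvec(s["eef_rot"])
    B=R.from_matrix(np.c_[[np.cos(yaw),np.sin(yaw),0],[np.sin(yaw),-np.cos(yaw),0],[0,0,-1]])
    a=A.as_matrix();tc=(RC.T@(s["tcp_pos"]-[O[0],O[1],0]))*1e3
    print("t",round(s["clock"],2),"clamp xyz",tc.round(1),"F",s["ft_force"].round(1),"w",round(s["width"]*1e3,1))
    print("d",(a.T@(np.array(p)-s["tcp_pos"])*1e3).round(1),"rot",((A.inv()*B).as_rotvec()/np.radians(6)).round(2),"q",s["joint_pos"].round(2))
E
sed -i 's/np.c_\[\[np.cos/np.c_[[np.cos/' h.py
python3 -c "
from h import *
go([.40,-.25,.25]);go(cw(-10,0,190))"
```

```text
t 0.1 clamp xyz [ 621.  -248.2  230.6] F [-0.9  1.   0.1] w 85.6
d [-237.1 -269.3  -19.1] rot [0.   0.02 3.41] q [ 1.2   0.69 -0.19  1.57  0.16  0.9  -0.22]
t 0.1 clamp xyz [ 621.  -248.2  230.6] F [-0.9  1.   0.1] w 85.6
d [-504.2 -453.3   41.3] rot [0.   0.02 3.41] q [ 1.2   0.69 -0.19  1.57  0.16  0.9  -0.22]
```

>>> arm_command([
  [0,[-26,-30,-2],[0,0,0.3]],
  [0,[-53,-60,-4],[0,0,0.7]],
  [0,[-79,-90,-6],[0,0,1.0]],
  [0,[-106,-120,-8],[0,0,1.4]],
  [0,[-132,-150,-10],[0,0,1.7]],
])

```text
clock: 0.52
tcp_pos: [0.3319, -0.3915, 0.2406]
eef_rot: [-2.455, 1.958, 0.004]
ft_force: [0.8, 0.5, 0.3]
width: 0.0256
```

```bash
python3 -c "
from h import *
go([.42,-.20,.24]);go(cw(-10,0,190))"
```

```text
t 0.52 clamp xyz [ 442.8 -153.6  240.6] F [0.8 0.5 0.3] w 25.6
d [-167.1 -128.5    0.9] rot [0.01 0.02 1.69] q [ 0.86  0.53 -0.13  1.89  0.1   0.73 -0.67]
t 0.52 clamp xyz [ 442.8 -153.6  240.6] F [0.8 0.5 0.3] w 25.6
d [-418.5 -231.    51.5] rot [0.01 0.02 1.69] q [ 0.86  0.53 -0.13  1.89  0.1   0.73 -0.67]
```

>>> arm_command([
  [0,[-33,-24,0],[0,0,0.4]],
  [0,[-66,-48,0],[0,0,0.8]],
  [0,[-99,-72,0],[0,0,1.2]],
  [0,[-132,-96,0],[0,0,1.5]],
  [0,[-167,-120,0],[0,0,1.7]],
])

```text
clock: 0.93
tcp_pos: [0.4118, -0.2009, 0.2408]
eef_rot: [-2.27, 2.171, 0.004]
ft_force: [1.1, 0.0, -0.2]
width: -0.0002
```

```bash
python3 -c "
from h import *
go(cw(-10,0,190))"
```

```text
t 0.93 clamp xyz [256.3 -64.8 240.8] F [ 1.1  0.  -0.2] w -0.2
d [-266.3  -64.1   51.3] rot [ 0.01  0.02 -0.03] q [ 0.4   0.46 -0.06  2.04  0.04  0.64 -1.22]
```

>>> arm_command([
  [0,[-40,-13,0],[0,0,0]],
  [0,[-80,-26,0],[0,0,0]],
  [0,[-120,-39,0],[0,0,0]],
  [0,[-160,-52,0],[0,0,0]],
  [0,[-196,-64,0],[0,0,0]],
])

```text
clock: 1.35
tcp_pos: [0.4669, -0.0002, 0.241]
eef_rot: [-2.27, 2.171, 0.005]
ft_force: [-0.0, -0.1, 0.3]
width: 0.0003
```

```bash
python3 -c "
from h import *
import cv2
go(cw(-10,0,190))
c=env.calibration('wrist');cv2.imwrite('pics/w1.png',env.grab_frame('wrist'))
for q in [(-14,0,148),(-110,0,166),(-79,0,155),(-130,-23,86),(-30,-23,86),(-30,23,86),(156,-32,10),(156,32,10)]: print(q,np.round(proj(c,cw(*q))))"
```

```text
t 1.35 clamp xyz [ 58.3  -0.3 241. ] F [-0.  -0.1  0.3] w 0.3
d [-68.2  -0.2  51.2] rot [ 0.02  0.02 -0.02] q [-0.07  0.47 -0.04  2.02  0.03  0.66 -1.65]
(-14, 0, 148) [176. 207.]
(-110, 0, 166) [ 30. 215.]
(-79, 0, 155) [ 83. 210.]
(-130, -23, 86) [ 73. 209.]
(-30, -23, 86) [180. 209.]
(-30, 23, 86) [175. 161.]
(156, -32, 10) [358. 196.]
(156, 32, 10) [362. 140.]
```

View pics/w1.png

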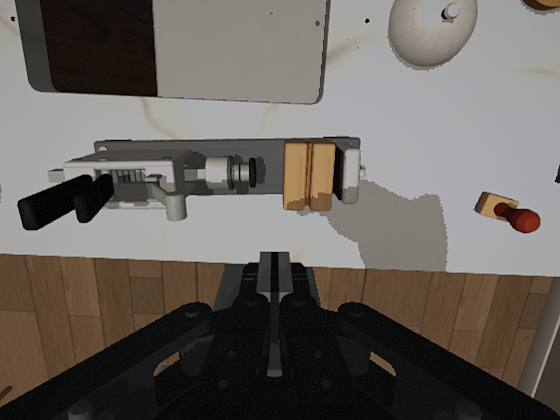

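The wrist view matches the fitted pose: lever tip at (176,208) against a predicted (176,207), and base corners at (358,196) and (361,140) also agree. The pad face is near (257,173) and the stand's front edge at about x=284. Now I'll press the lever along its arc.

>>> arm_command([
  [0,[-35,0,20],[0,0,0]],
  [0,[-66,0,45],[0,0,0]],
  [0,[-66,0,65],[0,0,0]],
  [0,[-66,0,78],[0,0,0]],
  [0,[-64,0,86],[0,0,0]],
])

```text
clock: 1.82
tcp_pos: [0.4653, 0.077, 0.1541]
eef_rot: [-2.285, 2.147, 0.012]
ft_force: [-0.5, -0.2, -0.4]
width: -0.0002
```

```bash
python3 -c "
from h import *
go(cw(14,0,104.5))"
```

```text
t 1.82 clamp xyz [-18.8   1.8 154.1] F [-0.5 -0.2 -0.4] w -0.2
d [33.2  2.2 49.3] rot [0.   0.09 0.14] q [-0.23  0.63 -0.04  2.1   0.03  0.41 -1.8 ]
```

>>> arm_command([
  [0,[9,1,2],[0,0,0.1]],
  [0,[13,2,10],[0,0,0.1]],
  [0,[19,2,20],[0,0,0.1]],
  [0,[25,2,30],[0,0,0.1]],
  [0,[28,2,36],[0,0,0.1]],
])

```text
clock: 2.23
tcp_pos: [0.4655, 0.0464, 0.1179]
eef_rot: [-2.269, 2.164, 0.009]
ft_force: [0.6, -1.0, 0.9]
width: -0.0001
```

```bash
python3 -c "
from h import *
go(cw(14,0,104.5))"
```

```text
t 2.23 clamp xyz [ 11.8   0.6 117.9] F [ 0.6 -1.   0.9] w -0.1
d [ 2.3  0.6 13.3] rot [-0.01  0.08  0.  ] q [-0.17  0.69 -0.03  2.14  0.04  0.31 -1.76]
```

>>> arm_command([
  [0,[2,0,5],[0,0,0]],
  [0,[2,0,9],[0,0,0]],
  [0,[2,0,12],[0,0,0]],
  [0,[2,0,14],[0,0,0]],
  [0,[2,0,14],[0,0,0]],
])

```text
clock: 2.65
tcp_pos: [0.4657, 0.0444, 0.1041]
eef_rot: [-2.269, 2.164, 0.008]
ft_force: [-0.8, -1.0, 6.5]
width: -0.0004
```

```bash
python3 -c "
from h import *
go(cw(14,0,104.5))"
```

```text
t 2.65 clamp xyz [ 13.8   0.6 104.1] F [-0.8 -1.   6.5] w -0.4
d [ 0.2  0.6 -0.4] rot [-0.01  0.08  0.  ] q [-0.17  0.72 -0.03  2.15  0.05  0.27 -1.76]
```

>>> arm_command([
  [20,[0,0,-30],[0,0,0]],
  [40,[0,0,-70],[0,-0.1,0]],
  [85,[-10,0,-100],[0,-0.1,0]],
  [85,[-45,0,-110],[0,0,0]],
  [85,[-75,0,-110],[0,0,0]],
])

```text
clock: 3.07
tcp_pos: [0.4641, 0.1199, 0.218]
eef_rot: [-2.262, 2.162, 0.003]
ft_force: [0.2, 1.5, -0.2]
width: 0.0605
```

```bash
python3 -c "
from h import *
import cv2
go(cw(-97,0,200))
c=env.calibration('wrist');cv2.imwrite('pics/w2.png',env.grab_frame('wrist'))
for q in [(14,0,97),(-110,0,166),(-79,0,155),(-30,-23,86),(-30,23,86),(26,0,34)]: print(q,np.round(proj(c,cw(*q))))"
```

```text
t 3.07 clamp xyz [-61.8   2.6 218. ] F [ 0.2  1.5 -0.2] w 60.5
d [-35.    2.8  18.3] rot [-0.08  0.1  -0.02] q [-0.32  0.52 -0.03  2.02  0.02  0.59 -1.89]
(14, 0, 97) [367. 201.]
(-110, 0, 166) [197. 232.]
(-79, 0, 155) [248. 226.]
(-30, -23, 86) [311. 222.]
(-30, 23, 86) [313. 170.]
(26, 0, 34) [363. 183.]
```

View pics/w2.png

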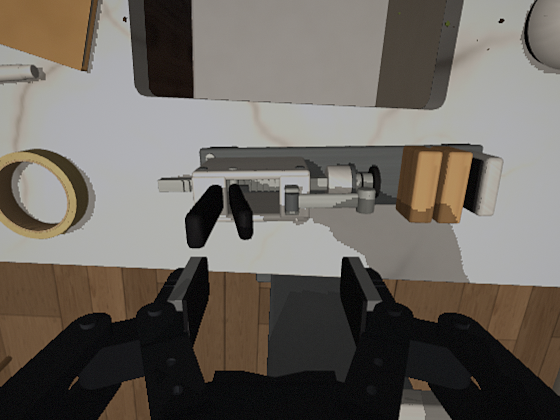

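The lever is down: its tip is at (366,202), predicted (367,201). The grip top at (198,232) and trigger top at (243,226) lie where the fit puts them. I'll go above them, then down.

>>> arm_command([
  [85,[-18,2,0],[-0.1,0.1,0]],
  [85,[-35,3,10],[-0.1,0.1,0]],
  [85,[-35,3,20],[-0.1,0.1,0]],
  [85,[-35,3,20],[-0.1,0.1,0]],
  [85,[-35,3,20],[-0.1,0.1,0]],
])

```text
clock: 3.53
tcp_pos: [0.4572, 0.1635, 0.197]
eef_rot: [2.284, -2.156, -0.011]
ft_force: [0.2, 0.3, 0.2]
width: 0.0848
```

```bash
python3 -c "
from h import *
go(cw(-97,0,118))
import cv2
g=cv2.imread('pics/w2.png')
"
```

```text
t 3.53 clamp xyz [-105.7   -2.2  197. ] F [0.2 0.3 0.2] w 84.8
d [ 9.1 -2.6 79. ] rot [0.05 0.05 0.1 ] q [-0.42  0.56 -0.03  2.02  0.01  0.56 -1.97]
```

>>> arm_command([
  [85,[9,-2,0],[0,0,0.1]],
  [85,[9,-2,25],[0,0,0.1]],
  [85,[9,-2,50],[0,0,0.1]],
  [85,[9,-2,70],[0,0,0.1]],
  [85,[9,-2,79],[0,0,0.1]],
])

```text
clock: 3.95
tcp_pos: [0.4588, 0.153, 0.1165]
eef_rot: [2.268, -2.169, -0.012]
ft_force: [-0.2, 0.2, 0.1]
width: 0.0847
```

```bash
python3 -c "
from h import *
go(cw(-97,0,118))"
```

```text
t 3.95 clamp xyz [-95.1  -1.2 116.5] F [-0.2  0.2  0.1] w 84.7
d [-1.9 -1.1 -1.5] rot [ 0.07  0.03 -0.02] q [-0.4   0.71 -0.02  2.09  0.02  0.35 -1.96]
```

>>> arm_command([
  [46,[-2,-1,-1],[0,0,0]],
  [46,[-2,-1,-1],[0,0,0]],
  [42,[-2,-1,-1],[0,0,0]],
  [42,[-2,-1,-1],[0,0,0]],
  [42,[-2,-1,-1],[0,0,0]],
], grip_force=40)

```text
clock: 4.37
tcp_pos: [0.4607, 0.1563, 0.1188]
eef_rot: [-2.272, 2.17, 0.011]
ft_force: [-0.7, 2.5, 5.0]
width: 0.0423
```

```bash
python3 -c "
from h import *
import cv2
go(cw(-96.5,0,118))
im=env.grab_frame('wrist')
c=env.calibration('wrist')
print([np.round(proj(c,cw(*q))) for q in [(-116,0,140),(-77,0,140),(26,0,34),(75,0,54),(125,0,54)]])
cv2.imwrite('pics/w3.png',im)"
```

```text
t 4.37 clamp xyz [-98.3   0.9 118.8] F [-0.7  2.5  5. ] w 42.3
d [1.8 0.9 0.8] rot [ 0.04  0.05 -0.01] q [-0.4   0.71 -0.02  2.08  0.02  0.36 -1.97]
[array([230., 294.]), array([323., 294.]), array([447., 211.]), array([536., 221.]), array([612., 222.])]
```

View pics/w3.png

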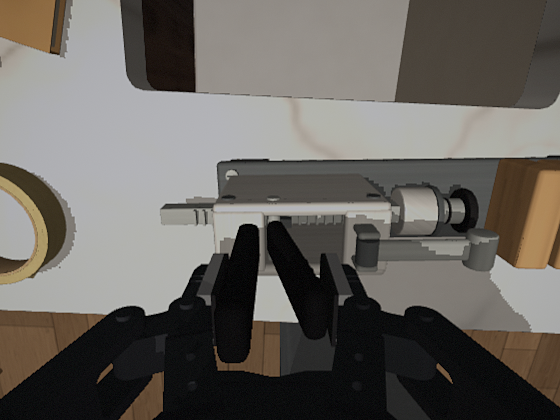

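The fingers straddle the grip (left pad at x≈215) and the trigger (right pad at x≈340). The lever is down at (483,250), the pad is at x≈478 and the stand starts at x≈497. First stroke.

>>> arm_command([
  [38,[0,0,0],[0,0,0]],
  [34,[-1,0,0],[0,0,0]],
  [30,[-3,0,0],[0,0,0]],
  [26,[-5,0,0],[0,0,0]],
  [24,[-5,0,0],[0,0,0]],
])

```text
clock: 4.83
tcp_pos: [0.4607, 0.165, 0.1202]
eef_rot: [-2.273, 2.161, 0.013]
ft_force: [-3.4, 8.8, 11.0]
width: 0.0247
```

```bash
cat >> h.py <<'E'
import cv2
def snap(n):
    go(cw(-103,0,118));c=env.calibration('wrist');im=env.grab_frame('wrist');cv2.imwrite(f'pics/{n}.png',im)
    # scan line along the pad axis at z 34, y 0..: print pixels of given clamp x
    print({x:[int(v) for v in proj(c,cw(x,0,34))] for x in (26,38,50,62,74)})
    return im,c
E
python3 -c "
from h import *
snap('s1')"
```

```text
t 4.83 clamp xyz [-106.9    1.3  120.2] F [-3.4  8.8 11. ] w 24.7
d [4.  1.4 2.2] rot [0.02 0.09 0.03] q [-0.42  0.7  -0.03  2.07  0.02  0.36 -1.97]
{26: [458, 212], 38: [475, 212], 50: [492, 212], 62: [508, 212], 74: [525, 213]}
```

```bash
cat >> h.py <<'E'
def padrow(im):
    r=cv2.cvtColor(im,cv2.COLOR_BGR2GRAY)[203:219,380:560];r=np.median(r,0).astype(int)
    d=np.where(r<38)[0]+380
    b=im[203:219,380:560].astype(int);w=np.where(np.median(b[...,2]-b[...,0],0)>50)[0]+380
    print("dark",d.min() if len(d) else None,d.max() if len(d) else None,"wood from",w.min() if len(w) else None);print(r[::3].tolist())
E
python3 -c "
from h import *
for n in('w3','s1'):padrow(cv2.imread(f'pics/{n}.png'))"
```

```text
dark 449 477 wood from 528
[177, 177, 177, 163, 95, 122, 138, 79, 122, 177, 177, 177, 176, 176, 177, 177, 176, 176, 174, 172, 80, 74, 107, 6, 115, 117, 118, 123, 86, 8, 17, 27, 25, 89, 83, 83, 60, 60, 58, 55, 56, 57, 57, 58, 56, 56, 56, 60, 61, 63, 114, 132, 143, 142, 142, 142, 141, 139, 135, 133]
dark 469 508 wood from 541
[171, 171, 172, 170, 171, 170, 170, 171, 156, 139, 143, 142, 143, 142, 142, 141, 128, 77, 90, 173, 170, 170, 169, 169, 169, 169, 169, 161, 160, 155, 71, 68, 120, 12, 139, 134, 134, 135, 53, 9, 13, 26, 25, 50, 53, 54, 54, 54, 52, 52, 52, 56, 58, 59, 94, 123, 136, 137, 137, 137]
```

>>> arm_command([
  [30,[1,0,0],[0,0,0]],
  [36,[4,0,0],[0,0,0]],
  [43,[7,0,0],[0,0,0]],
  [46,[7,0,0],[0,0,0]],
  [46,[7,0,0],[0,0,0]],
])

```text
clock: 5.3
tcp_pos: [0.4611, 0.157, 0.12]
eef_rot: [-2.272, 2.164, 0.013]
ft_force: [0.7, 0.1, 0.4]
width: 0.0461
```

```bash
python3 -c "
from h import *
padrow(snap('s1b')[0])"
```

```text
t 5.3 clamp xyz [-99.    1.4 120. ] F [0.7 0.1 0.4] w 46.1
d [-4.   1.3  2.1] rot [0.02 0.08 0.01] q [-0.4   0.7  -0.03  2.08  0.02  0.36 -1.96]
{26: [447, 212], 38: [464, 212], 50: [481, 212], 62: [497, 212], 74: [514, 212]}
dark 457 496 wood from 529
[176, 176, 176, 171, 124, 109, 123, 147, 147, 148, 148, 135, 147, 79, 84, 179, 176, 176, 175, 175, 175, 175, 175, 163, 165, 162, 76, 70, 129, 10, 133, 140, 139, 141, 114, 8, 14, 28, 26, 52, 54, 58, 57, 57, 55, 55, 55, 59, 61, 62, 103, 129, 141, 142, 142, 142, 141, 139, 136, 132]
```

>>> arm_command([
  [38,[0,0,0],[0,0,0]],
  [34,[-1,0,0],[0,0,0]],
  [30,[-3,0,0],[0,0,0]],
  [26,[-5,0,0],[0,0,0]],
  [24,[-6,0,0],[0,0,0]],
])

```text
clock: 5.77
tcp_pos: [0.461, 0.1651, 0.121]
eef_rot: [-2.273, 2.158, 0.014]
ft_force: [-1.2, 1.1, 10.9]
width: 0.0244
```

>>> arm_command([
  [30,[1,0,0],[0,0,0]],
  [36,[3,0,0],[0,0,0]],
  [43,[6,0,0],[0,0,0]],
  [46,[6,0,0],[0,0,0]],
  [46,[6,0,0],[0,0,0]],
])

```text
clock: 6.18
tcp_pos: [0.4612, 0.1582, 0.1207]
eef_rot: [-2.273, 2.161, 0.013]
ft_force: [-0.4, -1.2, 0.7]
width: 0.0463
```

```bash
python3 -c "
from h import *
im,c=snap('s2b');padrow(im)
print({x:[int(v) for v in proj(c,cw(x,0,50))] for x in (26,38,50,62,74)},proj(c,cw(70,0,54)))"
```

```text
t 6.18 clamp xyz [-100.1    1.6  120.7] F [-0.4 -1.2  0.7] w 46.3
d [-2.9  1.6  2.8] rot [0.02 0.1  0.03] q [-0.4   0.7  -0.03  2.08  0.02  0.36 -1.96]
{26: [448, 212], 38: [465, 212], 50: [482, 212], 62: [498, 213], 74: [515, 213]}
dark 486 515 wood from 530
[175, 175, 176, 176, 153, 120, 120, 136, 147, 147, 147, 147, 146, 145, 146, 146, 146, 145, 147, 77, 78, 162, 173, 173, 168, 168, 169, 169, 167, 165, 167, 171, 47, 74, 88, 79, 93, 138, 138, 137, 138, 7, 9, 29, 26, 28, 55, 58, 60, 61, 81, 125, 137, 142, 141, 141, 141, 140, 137, 133]
{26: [460, 220], 38: [478, 220], 50: [495, 220], 62: [513, 220], 74: [531, 221]} (np.float64(529.8577136955324), np.float64(223.08002653224395))
```

>>> arm_command([
  [38,[1,0,0],[0,0,0]],
  [34,[-1,0,0],[0,0,0]],
  [30,[-3,0,0],[0,0,0]],
  [26,[-5,0,0],[0,0,0]],
  [24,[-6,0,0],[0,0,0]],
])

```text
clock: 6.65
tcp_pos: [0.461, 0.1651, 0.1217]
eef_rot: [-2.274, 2.158, 0.013]
ft_force: [-1.9, -1.5, 10.0]
width: 0.0242
```

```bash
python3 -c "
from h import *
im,c=snap('s3');padrow(im)
cv2.imwrite('pics/s3c.png',cv2.resize(im[150:270,360:560],None,fx=4,fy=4,interpolation=cv2.INTER_CUBIC))
print({x:[int(v) for v in proj(c,cw(x,0,50))] for x in (26,38,50,62,74)},proj(c,cw(70,0,54)),proj(c,cw(75,0,54)))"
```

```text
t 6.65 clamp xyz [-107.1    1.7  121.7] F [-1.9 -1.5 10. ] w 24.2
d [4.1 1.7 3.6] rot [0.01 0.11 0.05] q [-0.41  0.7  -0.03  2.07  0.02  0.36 -1.97]
{26: [457, 213], 38: [474, 213], 50: [491, 213], 62: [507, 213], 74: [524, 213]}
dark 504 541 wood from 547
[171, 171, 171, 169, 170, 170, 170, 171, 150, 79, 128, 142, 95, 141, 142, 141, 141, 141, 142, 141, 141, 141, 141, 141, 142, 139, 95, 94, 69, 76, 113, 167, 166, 165, 168, 167, 168, 168, 167, 165, 165, 147, 74, 72, 34, 133, 132, 131, 134, 0, 9, 16, 24, 23, 58, 58, 97, 124, 136, 137]
{26: [469, 220], 38: [487, 220], 50: [505, 221], 62: [523, 221], 74: [541, 221]} (np.float64(539.4945728025608), np.float64(223.4985363843288)) (np.float64(547.0431004225305), np.float64(223.5675435434341))
```

View pics/s3c.png

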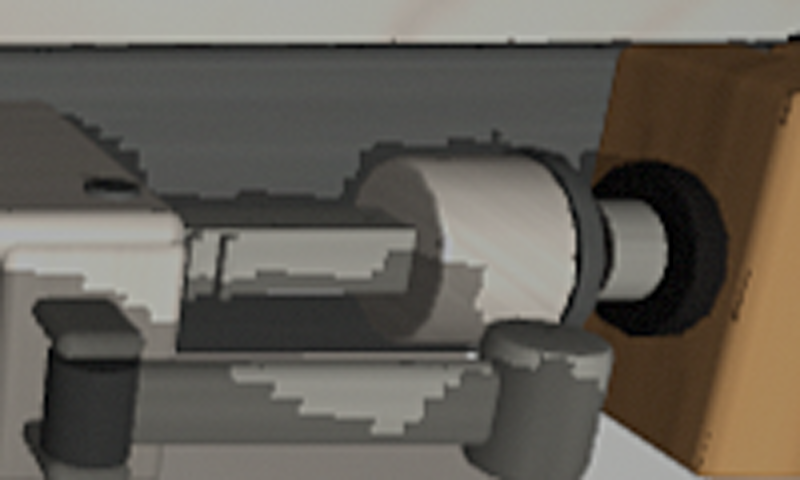

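The third stroke brought the pad (crop x≈725) onto the stand, which is up at the fixed jaw. The dark ring is just outside the sleeve's mouth at crop (600,240), so the plunger is only a few mm in. I'll release and do a partial stroke in steps.

>>> arm_command([
  [30,[1,0,0],[0,0,0]],
  [36,[3,0,0],[0,0,0]],
  [43,[6,0,0],[0,0,0]],
  [46,[6,0,0],[0,0,0]],
  [46,[6,0,0],[0,0,0]],
])

```text
clock: 7.12
tcp_pos: [0.4613, 0.1584, 0.1214]
eef_rot: [-2.273, 2.159, 0.013]
ft_force: [0.7, -2.2, -0.0]
width: 0.0458
```

```bash
python3 -c "
from h import *
padrow(snap('s3b')[0])"
```

```text
t 7.12 clamp xyz [-100.4    1.7  121.4] F [ 0.7 -2.2 -0. ] w 45.8
d [-2.6  1.7  3.5] rot [0.01 0.1  0.04] q [-0.4   0.7  -0.03  2.08  0.02  0.36 -1.96]
{26: [448, 212], 38: [465, 212], 50: [482, 213], 62: [498, 213], 74: [515, 213]}
dark 493 531 wood from 537
[176, 176, 176, 177, 154, 62, 119, 139, 60, 136, 148, 147, 146, 146, 146, 145, 145, 146, 146, 146, 146, 134, 130, 98, 79, 79, 81, 175, 172, 170, 169, 172, 173, 173, 173, 172, 170, 176, 60, 73, 91, 85, 138, 138, 137, 139, 4, 7, 25, 26, 24, 62, 68, 118, 133, 141, 141, 141, 141, 140]
```

>>> arm_command([
  [40,[1,0,0],[0,0,0]],
  [36,[0,0,0],[0,0,0]],
  [33,[-2,0,0],[0,0,0]],
  [32,[-3,0,0],[0,0,0]],
  [32,[-3,0,0],[0,0,0]],
])

```text
clock: 7.58
tcp_pos: [0.4612, 0.1614, 0.1223]
eef_rot: [-2.274, 2.159, 0.012]
ft_force: [-1.1, -2.0, 10.2]
width: 0.0322
```

```bash
python3 -c "
from h import *
padrow(snap('s4')[0])"
```

```text
t 7.58 clamp xyz [-103.3    1.7  122.3] F [-1.1 -2.  10.2] w 32.2
d [0.4 1.7 4.3] rot [0.01 0.1  0.04] q [-0.41  0.7  -0.03  2.08  0.02  0.36 -1.97]
{26: [452, 212], 38: [468, 212], 50: [485, 212], 62: [501, 213], 74: [518, 213]}
dark 506 534 wood from 540
[174, 174, 174, 173, 174, 172, 137, 129, 139, 111, 136, 149, 62, 116, 144, 144, 144, 144, 144, 143, 143, 144, 143, 131, 96, 97, 96, 99, 84, 73, 79, 172, 171, 171, 170, 169, 169, 170, 170, 168, 167, 168, 20, 71, 99, 135, 138, 2, 9, 20, 26, 25, 62, 62, 111, 129, 139, 139, 139, 139]
```

```bash
python3 -c "
from h import *
f=lambda n,a:cv2.resize(cv2.imread(f'pics/{n}.png')[180:240,a:a+90],None,fx=8.5,fy=4.6,interpolation=cv2.INTER_CUBIC)
cv2.imwrite('pics/v4.png',np.vstack([f('s3b',465),f('s4',468)]))
for n in('s1b','s2b','s3b','s4'):
    g=cv2.cvtColor(cv2.imread(f'pics/{n}.png'),cv2.COLOR_BGR2GRAY); print(n,g[206,440:540].tolist())"
```

```text
s1b [172, 170, 169, 170, 169, 168, 167, 166, 166, 167, 169, 167, 166, 167, 173, 164, 48, 49, 78, 73, 74, 72, 84, 123, 136, 127, 58, 10, 38, 100, 136, 129, 127, 128, 127, 128, 127, 129, 128, 128, 131, 127, 61, 3, 4, 11, 6, 9, 14, 29, 27, 28, 24, 25, 28, 22, 39, 62, 56, 55, 51, 56, 56, 60, 59, 58, 54, 54, 55, 57, 57, 56, 56, 57, 53, 54, 54, 55, 55, 54, 54, 57, 60, 58, 59, 58, 62, 62, 61, 65, 81, 98, 115, 127, 129, 132, 136, 142, 143, 141]
s2b [79, 80, 125, 180, 176, 173, 174, 174, 173, 170, 169, 168, 169, 168, 169, 169, 169, 170, 171, 170, 168, 168, 168, 168, 166, 165, 165, 164, 166, 166, 165, 165, 165, 168, 170, 149, 16, 60, 75, 73, 71, 67, 91, 138, 125, 22, 9, 56, 115, 129, 127, 125, 125, 125, 125, 125, 125, 125, 126, 132, 126, 43, 0, 7, 5, 8, 11, 16, 21, 24, 25, 25, 24, 25, 22, 29, 49, 56, 54, 53, 55, 53, 58, 56, 57, 60, 61, 61, 62, 61, 62, 76, 96, 110, 123, 126, 131, 135, 140, 142]
s3b [52, 50, 52, 54, 52, 51, 52, 52, 51, 52, 45, 52, 66, 77, 81, 80, 79, 76, 89, 138, 184, 174, 172, 174, 173, 171, 169, 169, 168, 167, 168, 168, 168, 169, 170, 170, 169, 167, 167, 166, 167, 165, 163, 163, 164, 166, 165, 165, 165, 164, 168, 164, 110, 25, 67, 74, 73, 73, 78, 89, 53, 11, 37, 97, 131, 126, 125, 124, 124, 124, 123, 124, 125, 125, 130, 125, 43, 1, 6, 13, 14, 15, 12, 20, 25, 24, 24, 26, 23, 22, 24, 41, 64, 61, 60, 62, 59, 66, 87, 103]
s4 [58, 58, 58, 59, 60, 59, 61, 61, 60, 59, 61, 62, 61, 60, 57, 57, 58, 63, 63, 61, 63, 63, 60, 72, 104, 105, 75, 77, 81, 76, 76, 94, 142, 180, 170, 170, 171, 170, 168, 167, 165, 164, 165, 167, 165, 166, 165, 168, 167, 166, 165, 163, 165, 164, 162, 160, 161, 161, 163, 163, 162, 161, 163, 166, 161, 84, 34, 74, 72, 70, 68, 74, 106, 128, 124, 122, 124, 126, 123, 80, 0, 4, 11, 13, 5, 7, 18, 24, 25, 24, 27, 23, 22, 19, 32, 54, 59, 60, 59, 57]
```

View pics/v4.png

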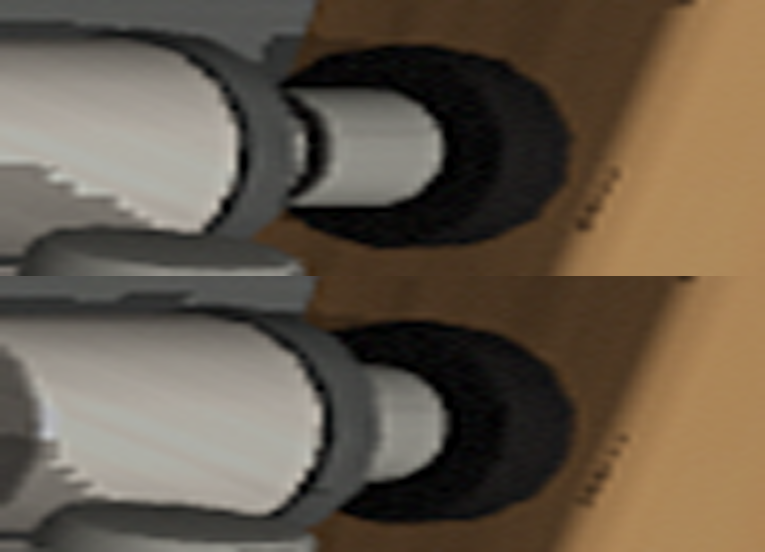

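The lower picture (after the partial stroke) shows the plunger pushed well in, with the ring now inside the sleeve. The mouth-to-pad gap went from 26 px free to 14 px, so about 8 mm is in. I'll add about 1 mm and check that it holds.

>>> arm_command([
  [31,[0,0,0],[0,0,0]],
  [31,[-0.5,0,0],[0,0,0]],
  [31,[-0.5,0,0],[0,0,0]],
  [31,[-0.5,0,0],[0,0,0]],
  [31,[-0.5,0,0],[0,0,0]],
])

```text
clock: 8.05
tcp_pos: [0.4612, 0.1619, 0.1225]
eef_rot: [-2.274, 2.158, 0.012]
ft_force: [0.1, -1.6, 5.4]
width: 0.0311
```

```bash
python3 -c "
from h import *
im,c=snap('s5');g=cv2.cvtColor(im,cv2.COLOR_BGR2GRAY); print(g[206,490:545].tolist())
t=env.grab_frame('side')[155:290,210:290];cv2.imwrite('pics/v5.png',np.hstack([cv2.resize(im[140:260,400:560],(560,420),interpolation=cv2.INTER_CUBIC),cv2.resize(t,(240,420),interpolation=cv2.INTER_CUBIC)]))"
```

```text
t 8.05 clamp xyz [-103.8    1.7  122.5] F [ 0.1 -1.6  5.4] w 31.1
d [0.9 1.7 4.5] rot [0.01 0.1  0.05] q [-0.41  0.7  -0.03  2.08  0.02  0.36 -1.97]
{26: [452, 212], 38: [469, 212], 50: [485, 212], 62: [502, 212], 74: [519, 213]}
[167, 166, 165, 164, 164, 163, 162, 161, 162, 162, 162, 163, 162, 162, 163, 170, 161, 23, 48, 74, 71, 70, 68, 84, 123, 125, 124, 124, 129, 123, 42, 2, 7, 5, 11, 11, 10, 19, 27, 26, 28, 20, 23, 25, 25, 43, 62, 59, 60, 58, 60, 66, 87, 103, 116]
```

View pics/v5.png

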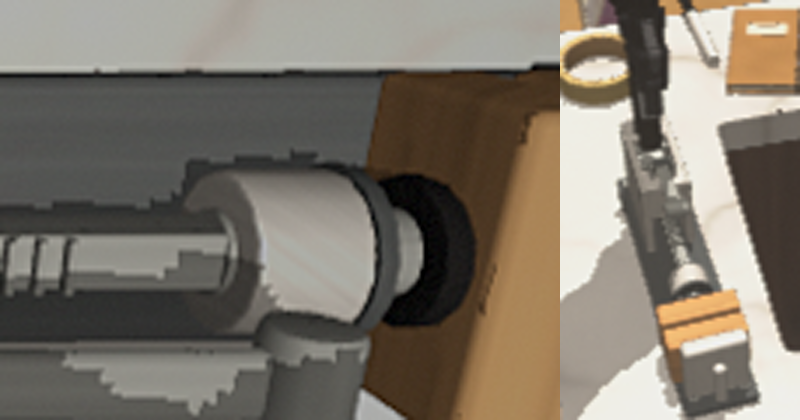

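The pad is flat on the stand, the stand is square against the fixed jaw, and the ring is inside the mouth. The gap is 13 px against 26 px free, so about 9 mm of 18. I'll hold briefly, confirm and hand in.

>>> arm_command([
  [31,[0,0,0],[0,0,0]],
  [31,[0,0,0],[0,0,0]],
  [31,[0,0,0],[0,0,0]],
  [31,[0,0,0],[0,0,0]],
  [31,[0,0,0],[0,0,0]],
])

```text
clock: 8.57
tcp_pos: [0.4612, 0.1619, 0.1225]
eef_rot: [-2.274, 2.158, 0.012]
ft_force: [0.5, -0.9, 4.2]
width: 0.0309
```

```bash
python3 -c "
from h import *
im,c=snap('s6');g=cv2.cvtColor(im,cv2.COLOR_BGR2GRAY)[206];r=g[490:545].astype(int)
print(r.tolist())
p=490+np.where(r<20)[0]
print(p)
ok=abs(env.get_state()['width']-.031)<.001
print(ok, env.job_done() if ok else 'no')"
```

```text
t 8.57 clamp xyz [-103.8    1.7  122.5] F [ 0.5 -0.9  4.2] w 30.9
d [0.8 1.7 4.5] rot [0.01 0.1  0.05] q [-0.41  0.7  -0.03  2.08  0.02  0.36 -1.97]
{26: [452, 212], 38: [469, 212], 50: [485, 212], 62: [502, 212], 74: [519, 213]}
[166, 167, 165, 163, 165, 164, 162, 160, 161, 162, 164, 162, 162, 162, 164, 170, 161, 22, 54, 74, 70, 70, 67, 83, 123, 127, 123, 123, 128, 124, 43, 0, 5, 4, 10, 12, 10, 22, 28, 27, 23, 25, 23, 19, 26, 43, 61, 59, 59, 61, 59, 68, 87, 104, 115]
[521 522 523 524 525 526 533]
the job is handed in; nothing more can be done
True None
```

I pressed the ratchet lever down, then pumped the trigger three full strokes and one partial one. I handed the job in at about 8.6 s with the trigger still squeezed, at 31 mm opening and 40 N grip.

- **Plunger depth:** the last wrist pictures put the plunger about 9 mm into its 18 mm sleeve (mouth-to-pad gap 13 px, against 26 px free). This did not change over a 0.4 s hold. It comes from pixel scale, so it is good to about 1 mm. The dark ring is hidden behind the sleeve's lip in that oblique view, so I could not see it exactly at the mouth.
- **Lever:** it looked down in the pictures and met its stop at 6.5 N.
- **Stand:** it is square against the fixed jaw. The pad pushed it there by about 5 mm, as the task expected.
- **Things around:** I never went near the other objects.
- **Disagreements:** with the trigger fully squeezed, the fingers sat about 3 mm further back along the clamp than my fitted pose predicted. The arm also overshot some quick moves by 8–13 mm, which I corrected before going on. The highest wrist force I read was about 14 N.

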